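# Hang the pail on the twin-prong hook

## Robot

A 6-joint arm with a two-finger parallel gripper is mounted at the origin on a cart in front of the work surface, level with it; the furniture and walls round the work are solid. World frame = base frame: x ahead of the robot, y to its left, z up, the work surface at z = 0. Lengths are in m, angles in rad, forces in N, time in s.
With the tool pointing down it reaches from about 0.375 to 0.9 m from the base axis. Payload 3.1 kg.
Tool frame: the origin (TCP) lies at the very end of the fingers, on their centre line; the grasp point (between the pads) lies 19 mm behind it; x points along the fingers, y is the direction in which the jaws open and shut, and the axes are right-handed (so a half turn about x gives the same grasp; the last joint's range is limited). The gripper opens to 85 mm and grips with 20 to 120 N. Pads are 22 mm wide; open, the fingers measure 114 mm over their backs; the gripper's body (76 mm by 85 mm) begins 54 mm behind the grasp point. The pads swing forward as they close: fully open they stand 13 mm farther back than shut.
Start: joints at [0.926, 0.527, 1.433, -0, 1.181, -0.178], TCP at [0.281, 0.558, 0.197] pointing down, gripper open.
Joint ranges: [-3.08, 3.08], [-0.75, 2.2], [0.22, 2.44], [-1.43, 4.57], [0, 2.65], [-2.85, 2.85]. Speed limits (rad/s): [2.79, 2.79, 3.14, 3.14, 3.14, 3.14].

## Interface

Orientations are given as a unit quaternion [x, y, z, w].
In Python, from station import sense, snapshot, camera_model, sign_off gives the robot as it stands.
- The arm moves only by the tool step_arm, never from a script. Its argument "increments" is one flat list of numbers, 5 for each row, row after row: the shift along the tool's x, y, z in units of 60 mm (1.0 is 60 mm), then the turn about the tool's x in units of 5 degrees (1.0 is 5 degrees), then the closure, from 0 (fully open) to 1 (shut). A call has exactly 5 rows; each row is the pose to reach, as a shift and turn from the pose measured when the call began, along the tool's axes at that moment; what a row does not reach only later rows make up. A row lasts 1/8 s, in which the tool goes at most 62.5 mm and 10.7 degrees, less where a joint would pass 70% of its speed; a pose out of reach is approached as far as the arm can. A call with a gripper value outside its range is refused whole. The fingers move at their own pace and stop on an object; "grip_force" is the grip in N (left out, the last holds). Time passes only in rows, so rows that repeat a pose let the fingers close, or fill a call up. It gives the time, the measured TCP pose, the force and the opening at its end, in the units of the state.
- sense(): the state, without advancing time (a new reading comes with each control period).
- snapshot(name): name is "scene" or "side" or "wrist"; returns the picture (384x512x3 uint8, blue, green, red); there is no depth.
- camera_model(name): a dict with "vertical_fov" (degrees; the focal length in pixels is half the picture's height over the tangent of half this angle, whatever the lens; pixels are square), "cx", "cy" (the principal point, pixels), "R" (3x3) and "t" (3): a world point X has camera coordinates R X + t. Camera axes: x right, y down, z forward; pixel columns grow to the right and rows downward; lengths in m; the calibration is good to about 2 mm. A picture is of the moment at which its call begins: read the wrist's pose just before it. camera_model takes no time and is no camera call; for the wrist camera it gives the pose at the moment of the call.
- sign_off(): hands the job in, once; it reports no verdict.
The state is a dict: "t": time; "q": joint angles; "qd": joint speeds; "tau": joint torques, N m; "tcp_pos": TCP position; "tool_rot": TCP orientation; "force": force on the tool from outside, world axes, zero at the start; "ft_torque": the same for the moment, N m; "finger_gap": opening from 0.0 (shut) to 1.0 (fully open).
Only numpy, scipy, OpenCV 4.12 (cv2) and the standard library are available. Lean on these libraries where they do the work, as an engineer would, in place of code of your own. Each camera call takes 0.05 s, during which the arm holds its last target. There are 200 camera calls.

## Task

Pick up the small blue pail by its handle and hang it on the two-pronged hook of the stand, so that the handle rests on both prongs behind their red upturned tips and the pail hangs freely, upright and still. Leave the wedge and the roll of tape where they are.

Things in the scene. Friction and masses are not known exactly. Their poses are not given: they have to be found in the camera images.
- pail_grip (a point): centre of the wooden grip (14 mm thick, 40 mm long) on the blue pail's handle: a rigid steel wire hoop, 6 mm wire, fixed upright to the pail. The bar at its top runs along this frame's y, its axis 75 mm above the rim; the hoop is 112 mm wide outside, so about 20 mm of bare wire shows each side of the grip. x is level, across the bar; z up out of the pail. Half a turn about z changes nothing
- pail: the small blue pail (0.3 kg, empty, loose, starts upright on the bench): 75 mm high, 98 mm across the rim; origin at the centre of its underside, 150 mm below the axis of the grip; axes as for pail_grip
- hook_seat (a point): seat of the fixed stand's hook, 200 mm above the bench: midway between its two steel prongs (8 mm thick, centre lines at y = +34 and -34 mm, nothing between), at their centre lines' lowest place. The prongs point along -x and turn up at the ends: red tips at x = -22 to -12 mm, tops at z = 23 mm. Behind the seat (+x) they rise 14 mm over 78 mm. A hung bar's axis lies about 7 mm above the seat
- hook_stand: the stand, fixed to the bench; origin on the bench straight below hook_seat, same axes, z up. Dark steel cross plate behind the prongs: front at x = 73 mm, 96 mm wide, top 227 mm above the bench, on an 18 mm square post at x = 90 mm, 220 mm high. Wooden base 18 mm thick, x = -25 to 125 mm, 110 mm wide
- wedge: wooden wedge, 102 x 42 x 24 mm, lying on the bench; bystander; origin at the centre of its underside
- tape_roll: yellow-white roll of masking tape, 104 mm across, 25 mm high, lying flat; bystander; origin at the centre of its underside

How it is judged:
By the outcome, as a careful person would: the job done as asked, in the order asked, and still so for the second after the job is handed in, with the robot touching nothing.
It also fails if it takes over 59 s, if anything falls off the work surface, if the arm or the gripper's body presses on something with over 40 N, if the wrist force passes 120 N, or if a joint passes its speed limit or range.

## Working session

There is one attempt and no reset: what is moved stays moved. The work goes in short steps, Python scripts to look and compute and a tool call to move; the robot and the scene stay as the last step left them, time stands still between calls to the robot, and variables do not carry over. Pictures are saved under pics/ and viewed, about 8 in all and at most 12, crops included, and the job is handed in when it is done.

Besides the shell and the picture viewer there is one more tool, called after "Request:" as name(argument=value, ...) on one line, values as JSON. step_arm: Moves the arm, as the interface text tells. Its arguments: {"type":"object","properties":{"increments":{"type":"array","items":{"type":"number"}},"grip_force":{"type":"number"}},"required":["increments"]}

```bash
mkdir -p pics
python3 - <<'E'
from station import *
import cv2, numpy as np
s=sense(); print({k:np.round(v,3) for k,v in s.items()})
a=[snapshot(n) for n in("scene","side")]
for n,i in zip(("scene","side"),a): cv2.imwrite(f"pics/{n}0.png",i)
cv2.imwrite("pics/both.png",cv2.resize(np.vstack(a),None,fx=.78,fy=.78))
for n in("scene","side","wrist"):
  c=camera_model(n);print(n,c["vertical_fov"],c["cx"],c["cy"],"\n",np.round(c["R"],3),np.round(c["t"],3),'pos',np.round(-np.array(c["R"]).T@np.array(c["t"]),3), [k for k in c])
E
```

```text
{'t': np.float64(0.0), 'q': array([ 0.927,  0.528,  1.434,  0.   ,  1.181, -0.178]), 'qd': array([-0.   , -0.   , -0.001,  0.   , -0.001, -0.   ]), 'tau': array([ 1.0000e-03, -4.4235e+01, -1.7803e+01, -0.0000e+00,  8.0000e-03,
        0.0000e+00]), 'tcp_pos': array([0.28 , 0.558, 0.196]), 'tool_rot': array([ 0.162,  0.688, -0.164,  0.688]), 'force': array([-0.035,  0.115, -0.324]), 'ft_torque': array([-0.022, -0.003, -0.027]), 'finger_gap': np.float64(0.999)}
scene 48.539120562576954 252.93533151381874 190.1737219597293 
 [[ 0.722 -0.692  0.021]
 [-0.501 -0.543 -0.674]
 [ 0.478  0.476 -0.738]] [-0.369  0.361  1.019] pos [-0.04  -0.544  1.004] ['vertical_fov', 'cx', 'cy', 'R', 't']
side 53.74072946683203 260.91521414275627 186.7905627044344 
 [[ 0.994 -0.111  0.017]
 [-0.044 -0.528 -0.848]
 [ 0.103  0.842 -0.53 ]] [-0.541  0.12   1.092] pos [ 0.43  -0.916  0.689] ['vertical_fov', 'cx', 'cy', 'R', 't']
wrist 61.66369194756329 255.57970059558224 188.50993578244845 
 [[ 0.449  0.894 -0.003]
 [ 0.852 -0.427  0.301]
 [ 0.268 -0.138 -0.954]] [-0.622 -0.038  0.381] pos [0.21  0.592 0.373] ['vertical_fov', 'cx', 'cy', 'R', 't']
```

```bash
ls -la
```

```text
total 12
drwxr-xr-x  3 agent agent 4096 Dec  5 15:19 .
drwxr-xr-x 23 root  root  4096 Dec  5 15:19 ..
drwxr-xr-x  2 agent agent 4096 Dec  5 15:20 pics
```

View pics/scene0.png

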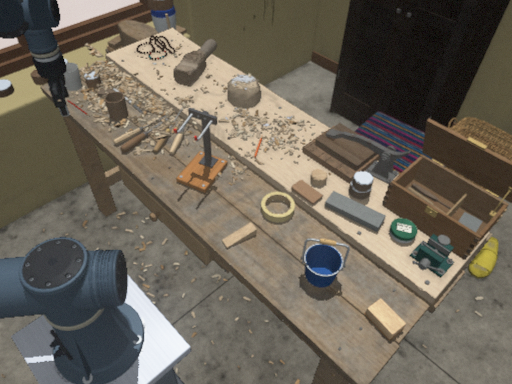

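View pics/side0.png

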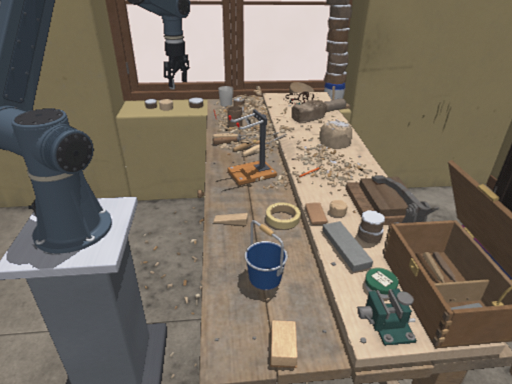

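The scene view shows the pail at about (322,265) with its grip near (326,242), and the hook prongs around (177,130) to (213,115). In the side view the pail is at (266,265), its grip at (262,228), and the hook at (230,120) to (262,115). Next I'll enlarge these.

Run:
```python
import cv2, numpy as np
a=cv2.imread("pics/scene0.png");b=cv2.imread("pics/side0.png")
f=lambda i,x,y,w,h,k:cv2.resize(i[y:y+h,x:x+w],None,fx=k,fy=k,interpolation=cv2.INTER_CUBIC)
# hooks 66x50 at 6 -> 396x300
top=np.hstack([f(a,160,95,66,50,6),f(b,215,95,66,50,6)])
bot=np.hstack([f(a,289,225,66,50,6),f(b,235,210,66,50,6)])
cv2.imwrite("pics/crop0.png",np.vstack([top,bot]))
```

```text
(no output)
```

View pics/crop0.png

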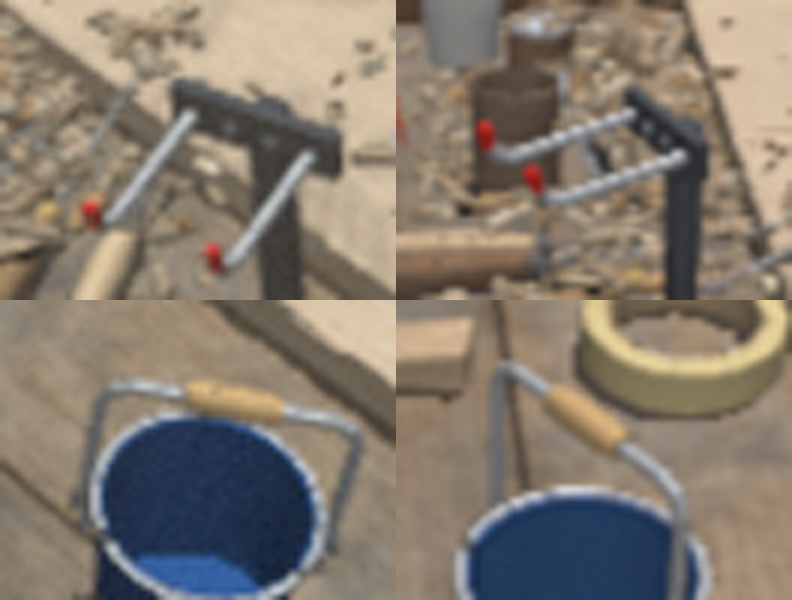

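The hook crop shows red tips at scene (175,130) and (196,138), and at side (230,117) and (238,125). The bar runs from scene (307,240) to (348,247), with the grip at (328,242). In the side view it runs from (253,221) to (282,242), with the grip at (266.5,230).

```bash
cat > h.py <<'E'
import numpy as np, cv2
from station import *
def ray(n,p,c=None):
    c=c or camera_model(n); f=192/np.tan(np.radians(c["vertical_fov"]/2))
    R=np.array(c["R"]);t=np.array(c["t"])
    d=R.T@np.array([(p[0]-c["cx"])/f,(p[1]-c["cy"])/f,1.]); return -R.T@t,d/np.linalg.norm(d)
def onz(n,p,z,c=None):
    o,d=ray(n,p,c); return o+d*(z-o[2])/d[2]
def tri(rays):
    A=sum(np.eye(3)-np.outer(d,d) for o,d in rays); b=sum((np.eye(3)-np.outer(d,d))@o for o,d in rays)
    X=np.linalg.solve(A,b); return X,max(np.linalg.norm(np.cross(X-o,d)) for o,d in rays)
def blobs(img,box,kind):
    x,y,w,h=box; c=img[y:y+h,x:x+w].astype(int); B,G,R=c[...,0],c[...,1],c[...,2]
    m=(R>130)&(G<90)&(B<90) if kind=="red" else (R>150)&(R-B>50)
    n,l,s,ce=cv2.connectedComponentsWithStats(m.astype('uint8'))
    return [(s[i,4],np.round(ce[i]+[x,y],2)) for i in range(1,n) if s[i,4]>3]
E
python3 - <<'E'
from h import *
a=cv2.imread("pics/scene0.png");b=cv2.imread("pics/side0.png")
print(blobs(a,(165,120,50,25),"red"),blobs(b,(222,105,30,30),"red"))
print(blobs(a,(312,232,30,18),"w"),blobs(b,(255,220,25,20),"w"))
P=dict(tL=((175.3,130.5),(230,117.5)),tR=((195.8,137.8),(237.8,125)),rL=((192.2,114.2),(254.3,114.2)),rR=((212,120.8),(263.3,121)),
 sL=((178.7,131.7),(234,121)),sR=((198.2,139.7),(240.3,128)),
 grip=((328,241.7),(266.5,229.7)),b1=((306.8,239.7),(253.2,221.2)),b2=((348.2,246.7),(282.3,241.7)))
for k,(p,q) in P.items():
  X,e=tri([ray("scene",p),ray("side",q)]);print(k,X.round(4),round(e,4))
for n,p,z in(("scene",P["grip"][0],.15),("side",P["grip"][1],.15)):print(onz(n,p,z).round(4))
E
```

```text
[(np.int32(5), array([174.8, 129.4])), (np.int32(4), array([195.  , 136.75]))] [(np.int32(8), array([229.62, 116.62])), (np.int32(8), array([237.38, 123.75]))]
[(np.int32(64), array([327.33, 240.59]))] [(np.int32(14), array([276.71, 220.64])), (np.int32(57), array([266.56, 228.56]))]
tL [0.4686 0.2844 0.213 ] 0.0001
tR [0.4912 0.2192 0.2132] 0.0004
rL [0.553  0.3138 0.211 ] 0.0003
rR [0.5765 0.2496 0.2114] 0.0005
sL [0.4819 0.2886 0.1985] 0.0001
sR [0.4988 0.219  0.2024] 0.0
grip [ 0.5281 -0.2432  0.151 ] 0.0007
b1 [ 0.501  -0.1996  0.1428] 0.0006
b2 [ 0.5572 -0.2843  0.1467] 0.0006
[ 0.5296 -0.2424  0.15  ]
[ 0.5277 -0.2427  0.15  ]
```

```bash
cat >> h.py <<'E'
from scipy.spatial.transform import Rotation as Ro
YH=np.radians(19.3); XH=np.array([np.cos(YH),np.sin(YH),0]); YHv=np.array([-np.sin(YH),np.cos(YH),0])
SEAT=np.array([.496,.2574,.2])
def togo(pos,head):
    "shift in units and turn in units to reach TCP pos with tool y heading (deg, mod 180)"
    s=sense(); R=Ro.from_quat(s["tool_rot"]).as_matrix(); h=np.degrees(np.arctan2(R[1,1],R[0,1]))
    d=(head-h+90)%180-90   # world heading change; tool x down -> opposite sign
    print("t",round(s["t"],2),"tcp",s["tcp_pos"].round(4),"head",h.round(2),"xaxis",R[:,0].round(3),"q1,q6",s["q"][[0,5]].round(3),"F",s["force"].round(1),"gap",round(s["finger_gap"],3))
    print("shift",(R.T@(np.array(pos)-s["tcp_pos"])/.06).round(3),"turn",round(-d/5,2),"or",round((-d+180*np.sign(d))/5,2))
E
python3 - <<'E'
from h import *
togo([.528,-.243,.28],33.6)
E
```

```text
t 0.1 tcp [0.2802 0.5578 0.1958] head 63.31 xaxis [-0.001 -0.002 -1.   ] q1,q6 [ 0.927 -0.179] F [ 0.4  0.8 -0.4] gap 1.001
shift [ -1.386 -10.074   9.684] turn 5.94 or -30.06
```

Request:
step_arm(increments=[-1, 0, 0, 0, 0, -1.8, 0, 0, 0, 0, -1.8, -0.7, 0.67, 1, 0, -1.8, -1.4, 1.34, 2, 0, -1.8, -2.1, 2.0, 3, 0])

```text
t: 0.72
tcp_pos: [0.331, 0.3898, 0.3037]
tool_rot: [0.251, 0.661, -0.253, 0.66]
force: [0.1, 0.5, -0.4]
finger_gap: 1.001
```

Request:
step_arm(increments=[0, -0.7, 0.7, 1, 0, 0, -1.4, 1.4, 2, 0, 0, -2.1, 2.1, 3, 0, 0, -2.8, 2.8, 3, 0, 0, -3.5, 3.5, 3, 0])

```text
t: 1.35
tcp_pos: [0.3472, 0.0916, 0.3043]
tool_rot: [0.335, 0.622, -0.337, 0.622]
force: [2.1, -0.1, -0.3]
finger_gap: 0.998
```

Run:
```python
from h import *
togo([.528,-.243,.28],33.6)
```

```text
t 1.35 tcp [0.3472 0.0916 0.3043] head 33.23 xaxis [-0.001 -0.002 -1.   ] q1,q6 [-0.054 -0.633] F [ 2.1 -0.1 -0.3] gap 0.998
shift [ 0.415 -0.533  6.315] turn -0.07 or 35.93
```

Request:
step_arm(increments=[0, -0.09, 1, 0, 0, 0, -0.17, 2, 0, 0, 0, -0.26, 3, 0, 0, 0, -0.34, 4, 0, 0, 0, -0.43, 5, 0, 0])

```text
t: 1.98
tcp_pos: [0.4904, -0.1753, 0.3044]
tool_rot: [0.336, 0.622, -0.337, 0.622]
force: [0.5, 0.9, 0.0]
finger_gap: 1.0
```

Run:
```python
from h import *
togo([.528,-.243,.28],33.6)
```

```text
t 1.98 tcp [ 0.4904 -0.1753  0.3044] head 33.2 xaxis [-0.001 -0.002 -1.   ] q1,q6 [-0.557 -1.136] F [0.5 0.9 0. ] gap 1.0
shift [ 0.407 -0.093  1.288] turn -0.08 or 35.92
```

Request:
step_arm(increments=[0, -0.07, 0.8, 0, 0, 0.2, -0.09, 1.29, -0.08, 0, 0.4, -0.09, 1.29, -0.08, 0, 0.4, -0.09, 1.29, -0.08, 0, 0.4, -0.09, 1.29, -0.08, 0])

```text
t: 2.6
tcp_pos: [0.5278, -0.2418, 0.2807]
tool_rot: [0.333, 0.624, -0.334, 0.623]
force: [0.0, -0.1, -0.3]
finger_gap: 1.0
```

Run:
```python
from h import *
togo([.528,-.243,.131],33.6)
c=camera_model("wrist"); w=snapshot("wrist"); s=snapshot("side")
cv2.imwrite("pics/w1.png",w); cv2.imwrite("pics/s1.png",s)
f=192/np.tan(np.radians(c["vertical_fov"]/2)); X=np.array(c["R"])@np.array([.528,-.243,.15])+c["t"]; print("expected",f*X[0]/X[2]+c["cx"],f*X[1]/X[2]+c["cy"])
import json; json.dump({k:np.array(v).tolist() for k,v in c.items()},open("w1.json","w"))
```

```text
t 2.6 tcp [ 0.5278 -0.2418  0.2807] head 33.66 xaxis [-0.001 -0.001 -1.   ] q1,q6 [-0.621 -1.208] F [ 0.  -0.1 -0.3] gap 1.0
shift [ 2.496 -0.004  0.019] turn 0.01 or -35.99
expected 257.3678234375635 170.61806287750102
```

View pics/w1.png

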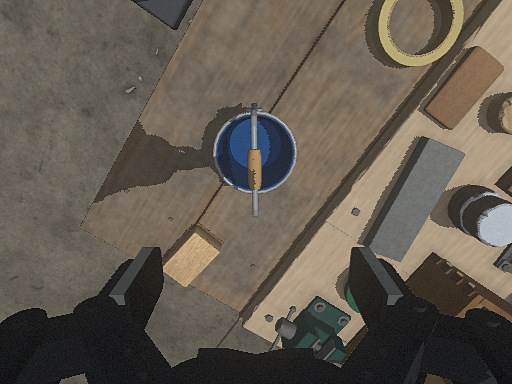

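The wrist view shows the bar standing vertical in the picture, from (255,107) to (255,213). The grip is at (255,170) against an expected (257,171), so the fix agrees to about 2 mm and the yaw matches. I'll descend.

Request:
step_arm(increments=[0.7, 0, 0.02, 0, 0, 1.4, 0, 0.02, 0, 0, 2.1, 0, 0.02, 0, 0, 2.5, 0, 0.02, 0, 0, 2.5, 0, 0.02, 0, 0])

```text
t: 3.32
tcp_pos: [0.5277, -0.2422, 0.1302]
tool_rot: [0.333, 0.624, -0.334, 0.622]
force: [0.3, 0.0, -0.6]
finger_gap: 1.0
```

Request:
step_arm(increments=[0, 0, 0, 0, 0.5, 0, 0, 0, 0, 0.6, 0, 0, 0, 0, 0.7, 0, 0, 0, 0, 0.8, 0, 0, 0, 0, 1], grip_force=60)

```text
t: 3.95
tcp_pos: [0.5278, -0.2423, 0.1304]
tool_rot: [0.333, 0.624, -0.334, 0.623]
force: [0.3, 0.8, -0.4]
finger_gap: 0.007
```

Request:
step_arm(increments=[0, 0, 0, 0, 1, 0, 0, 0, 0, 1, 0, 0, 0, 0, 1, 0, 0, 0, 0, 1, 0, 0, 0, 0, 1])

```text
t: 4.58
tcp_pos: [0.5278, -0.2423, 0.1303]
tool_rot: [0.333, 0.624, -0.334, 0.622]
force: [-0.1, -0.0, 0.4]
finger_gap: 0.004
```

Run:
```python
from h import *
togo([.528,-.243,.131],33.6)
```

```text
t 4.58 tcp [ 0.5278 -0.2423  0.1303] head 33.69 xaxis [-0.003 -0.    -1.   ] q1,q6 [-0.622 -1.208] F [-0.1 -0.   0.4] gap 0.004
shift [-0.011 -0.003  0.012] turn 0.02 or -35.98
```

The gap closed to 0, so the grip was missed. I'll look at what happened.

Run:
```python
from h import *
ims=[snapshot(n) for n in("wrist","side","scene")]
for n,i in zip("wsc",ims): cv2.imwrite(f"pics/{n}2.png",i)
f=lambda i,x,y,w,h,k:cv2.resize(i[y:y+h,x:x+w],None,fx=k,fy=k,interpolation=cv2.INTER_CUBIC)
cv2.imwrite("pics/v2.png",np.hstack([f(ims[1],215,165,100,140,4),f(ims[2],280,180,100,140,4)]))
```

```text
(no output)
```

View pics/v2.png

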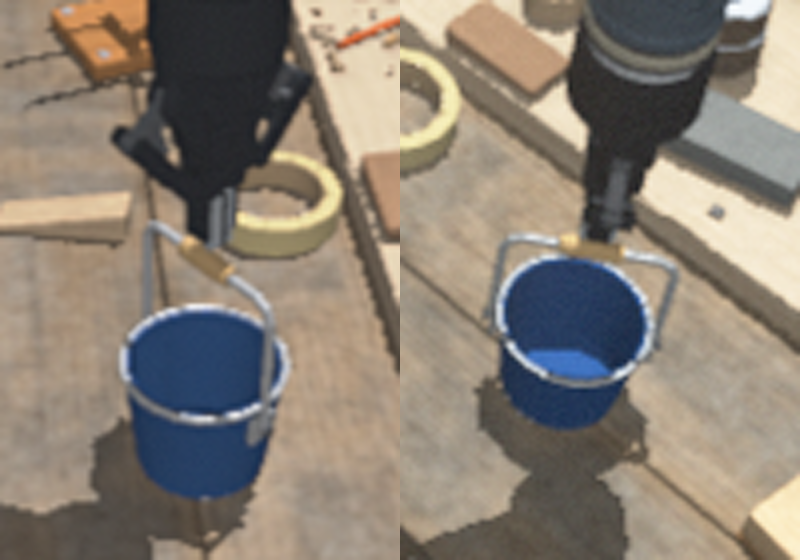

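View pics/w2.png

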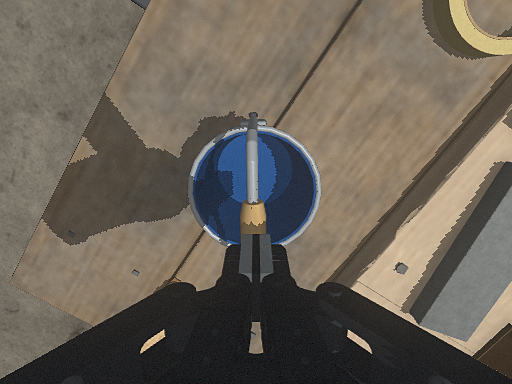

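The fingers are shut just above the grip. Fingertips are at about side (269,226) and scene (329,237), and the grip hasn't moved, still at side (267,229.5) and scene (327.5,242). I'll measure the fingertips.

Run:
```python
from h import *
print("tip",tri([ray("side",(268.8,225.75)),ray("scene",(328.75,237))]))
print("grip",tri([ray("side",(267,229.5)),ray("scene",(327.5,242))]))
def proj(n,X):
  c=camera_model(n);f=192/np.tan(np.radians(c["vertical_fov"]/2));x=np.array(c["R"])@X+c["t"];return (f*x[:2]/x[2]+[c["cx"],c["cy"]]).round(1)
t=sense()["tcp_pos"]
for n in("side","scene","wrist"): print(n,"tcp",proj(n,t),"grip",proj(n,np.array([.528,-.243,.15])))
```

```text
tip (array([ 0.53421046, -0.2387666 ,  0.15915624]), np.float64(0.0014064071740446432))
grip (array([ 0.52878188, -0.24174095,  0.14938415]), np.float64(0.00036598834645962833))
side tcp [266.3 236.3] grip [266.6 229.8]
scene tcp [326.3 246.7] grip [327.8 242.2]
wrist tcp [258.6 223. ] grip [258.4 238.8]
```

The reported TCP should project 10 px below where the fingertips actually appear in both views. The real tips therefore sit about 28 mm above the reported TCP. I'll open and go 28 mm lower. That's safe either way: the reported TCP would be at 0.102 with the rim at 0.075.

Request:
step_arm(increments=[0, 0, 0, 0, 0.3, 0, 0, 0, 0, 0, 0, 0, 0, 0, 0, 0, 0, 0, 0, 0, 0, 0, 0, 0, 0])

```text
t: 5.35
tcp_pos: [0.5278, -0.2423, 0.1304]
tool_rot: [0.333, 0.624, -0.334, 0.623]
force: [-0.2, 0.1, 0.0]
finger_gap: 0.993
```

Request:
step_arm(increments=[0.1, 0, 0, 0, 0, 0.2, 0, 0, 0, 0, 0.3, 0, 0, 0, 0, 0.4, 0, 0, 0, 0, 0.47, 0, 0, 0, 0])

```text
t: 5.98
tcp_pos: [0.5276, -0.2422, 0.1016]
tool_rot: [0.333, 0.625, -0.334, 0.622]
force: [-0.0, 0.4, 0.3]
finger_gap: 0.996
```

Request:
step_arm(increments=[0, 0, 0, 0, 0.5, 0, 0, 0, 0, 0.6, 0, 0, 0, 0, 0.7, 0, 0, 0, 0, 0.8, 0, 0, 0, 0, 1])

```text
t: 6.6
tcp_pos: [0.5274, -0.2424, 0.102]
tool_rot: [0.333, 0.625, -0.334, 0.622]
force: [-1.3, -0.7, 2.3]
finger_gap: 0.137
```

Request:
step_arm(increments=[0, 0, 0, 0, 1, 0, 0, 0, 0, 1, 0, 0, 0, 0, 1, 0, 0, 0, 0, 1, 0, 0, 0, 0, 1])

```text
t: 7.22
tcp_pos: [0.5273, -0.2424, 0.102]
tool_rot: [0.333, 0.625, -0.334, 0.622]
force: [-1.4, -0.3, 1.4]
finger_gap: 0.141
```

Run:
```python
from h import *
togo([.528,-.243,.131],33.6)
ims=[snapshot(n) for n in("side","scene")]
for n,i in zip("sc",ims): cv2.imwrite(f"pics/{n}3.png",i)
f=lambda i,x,y,w,h,k:cv2.resize(i[y:y+h,x:x+w],None,fx=k,fy=k,interpolation=cv2.INTER_CUBIC)
cv2.imwrite("pics/v3.png",np.hstack([f(ims[0],215,165,100,140,4),f(ims[1],280,180,100,140,4)]))
```

```text
t 7.22 tcp [ 0.5273 -0.2424  0.102 ] head 33.7 xaxis [-0.004 -0.    -1.   ] q1,q6 [-0.622 -1.208] F [-1.4 -0.3  1.4] gap 0.141
shift [-0.484  0.002  0.014] turn 0.02 or -35.98
```

View pics/v3.png

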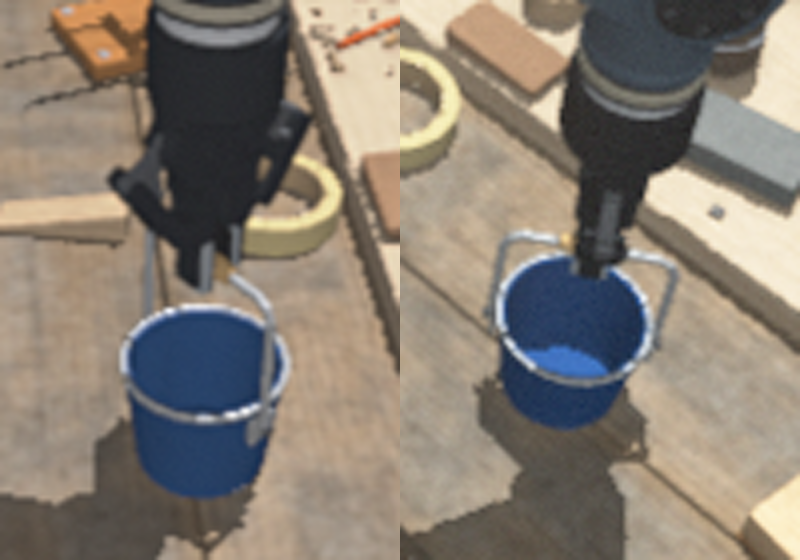

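Now it's gripped: gap 0.141 (about 12–14 mm), with fingers on both sides of the wooden grip. The bar axis is therefore reported TCP z + 0.048. Lifting.

Request:
step_arm(increments=[-0.2, 0, 0, 0, 1, -0.6, 0, 0, 0, 1, -1.1, 0, 0, 0, 1, -1.6, 0, 0, 0, 1, -2, 0, 0, 0, 1], grip_force=80)

```text
t: 7.95
tcp_pos: [0.528, -0.2421, 0.2233]
tool_rot: [0.333, 0.624, -0.334, 0.623]
force: [0.2, -0.0, -3.5]
finger_gap: 0.136
```

Run:
```python
from h import *
togo(SEAT-.11*XH+[0,0,.015],19.3)
```

```text
t 7.95 tcp [ 0.528  -0.2421  0.2233] head 33.71 xaxis [-0.003 -0.    -1.   ] q1,q6 [-0.621 -1.209] F [ 0.2 -0.  -3.5] gap 0.136
shift [ 0.144  2.401 -7.677] turn 2.88 or -33.12
```

Request:
step_arm(increments=[0, 0.07, -0.23, 0.2, 1, 0, 0.2, -0.65, 0.5, 1, 0, 0.37, -1.2, 0.8, 1, 0, 0.56, -1.8, 1.1, 1, 0, 0.75, -2.4, 1.4, 1])

```text
t: 8.57
tcp_pos: [0.4833, -0.0946, 0.222]
tool_rot: [0.371, 0.604, -0.372, 0.599]
force: [-0.4, -0.1, -3.9]
finger_gap: 0.13
```

Run:
```python
from h import *
togo(SEAT-.11*XH+[0,0,.015],19.3)
```

```text
t 8.57 tcp [ 0.4833 -0.0946  0.222 ] head 26.62 xaxis [-0.006  0.002 -1.   ] q1,q6 [-0.42  -0.885] F [-0.4 -0.1 -3.9] gap 0.13
shift [ 0.137  1.    -5.383] turn 1.46 or -34.54
```

Request:
step_arm(increments=[0, 0.11, -0.6, 0.2, 1, 0, 0.22, -1.2, 0.5, 1, 0, 0.33, -1.8, 0.8, 1, 0, 0.44, -2.4, 1.1, 1, 0, 0.56, -3, 1.4, 1])

```text
t: 9.2
tcp_pos: [0.4301, 0.0833, 0.2215]
tool_rot: [0.407, 0.581, -0.409, 0.574]
force: [0.3, 0.5, -3.7]
finger_gap: 0.133
```

Run:
```python
from h import *
togo(SEAT-.11*XH+[0,0,.015],19.3)
```

```text
t 9.2 tcp [0.4301 0.0833 0.2215] head 19.53 xaxis [-0.009  0.003 -1.   ] q1,q6 [-0.067 -0.409] F [ 0.3  0.5 -3.7] gap 0.133
shift [ 0.121  0.173 -2.374] turn 0.05 or -35.95
```

Request:
step_arm(increments=[0.1, 0.05, -0.6, 0, 1, 0.2, 0.1, -1.2, 0, 1, 0.3, 0.15, -1.8, 0, 1, 0.4, 0.17, -2.2, 0, 1, 0.42, 0.17, -2.37, 0.05, 1])

```text
t: 9.82
tcp_pos: [0.389, 0.2218, 0.1958]
tool_rot: [0.407, 0.581, -0.411, 0.573]
force: [0.1, -1.1, -4.6]
finger_gap: 0.133
```

Request:
step_arm(increments=[0, 0, 0, 0, 1, 0, 0, 0, 0, 1, 0, 0, 0, 0, 1, 0, 0, 0, 0, 1, 0, 0, 0, 0, 1])

```text
t: 10.45
tcp_pos: [0.3893, 0.2215, 0.1959]
tool_rot: [0.407, 0.581, -0.411, 0.573]
force: [0.7, -0.1, -3.7]
finger_gap: 0.133
```

Run:
```python
from h import *
togo(SEAT+.002*XH+[0,0,-.003],19.3)
ims=[snapshot(n) for n in("side","scene")]
for n,i in zip("sc",ims): cv2.imwrite(f"pics/{n}4.png",i)
f=lambda i,x,y,w,h,k:cv2.resize(i[y:y+h,x:x+w],None,fx=k,fy=k,interpolation=cv2.INTER_CUBIC)
cv2.imwrite("pics/v4.png",np.hstack([f(ims[0],185,60,100,130,4),f(ims[1],140,80,100,130,4)]))
```

```text
t 10.45 tcp [0.3893 0.2215 0.1959] head 19.34 xaxis [-0.013  0.002 -1.   ] q1,q6 [ 0.262 -0.079] F [ 0.7 -0.1 -3.7] gap 0.133
shift [-0.041  1.909  0.024] turn 0.01 or -35.99
```

View pics/v4.png

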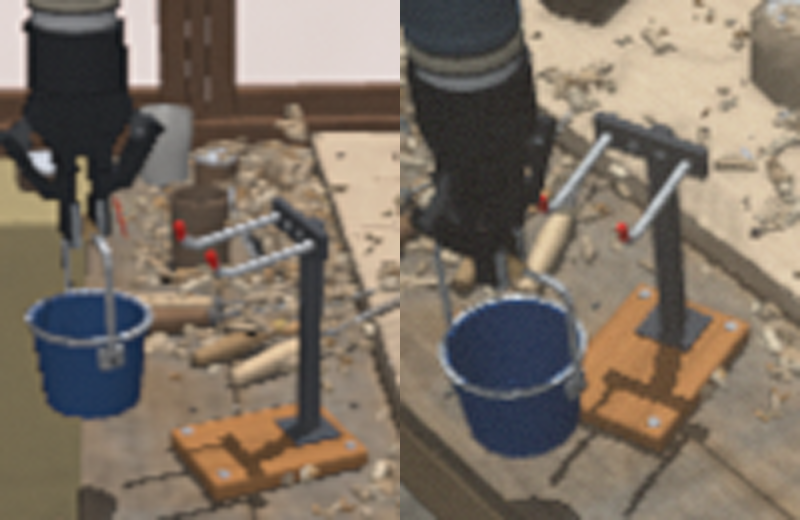

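Eighth view: the pail hangs level from the gripper in front of the hook. The near bar corner is at about side (210.5,119.5) and scene (181,152). I'll check the bar height by triangulating that corner.

Run:
```python
from h import *
print("bar corner",tri([ray("side",(210.5,119.5)),ray("scene",(181.3,152.5))]))
t=sense()["tcp_pos"]; print("pred",t-.053*YHv+[0,0,.048])
```

```text
bar corner (array([0.4041315 , 0.16320393, 0.25381603]), np.float64(0.0033584427031552173))
pred [0.4067028  0.17160162 0.24385112]
```

Request:
step_arm(increments=[0, 0.15, 0.01, 0, 1, 0, 0.35, 0.01, 0, 1, 0, 0.55, 0.02, 0, 1, 0, 0.75, 0.02, 0, 1, 0, 0.95, 0.02, 0, 1])

```text
t: 11.18
tcp_pos: [0.4443, 0.2397, 0.195]
tool_rot: [0.407, 0.581, -0.411, 0.573]
force: [0.3, -0.5, -3.2]
finger_gap: 0.138
```

Request:
step_arm(increments=[0, 0.2, 0, 0, 1, 0, 0.4, 0, 0, 1, 0, 0.6, 0, 0, 1, 0, 0.8, 0, 0, 1, 0, 0.93, 0, 0, 1])

```text
t: 11.8
tcp_pos: [0.4978, 0.2584, 0.1943]
tool_rot: [0.407, 0.581, -0.411, 0.573]
force: [-0.3, 0.5, -3.3]
finger_gap: 0.136
```

Run:
```python
from h import *
togo(SEAT+.002*XH+[0,0,-.040],19.3)
ims=[snapshot(n) for n in("side","scene")]
for n,i in zip("sc",ims): cv2.imwrite(f"pics/{n}5.png",i)
f=lambda i,x,y,w,h,k:cv2.resize(i[y:y+h,x:x+w],None,fx=k,fy=k,interpolation=cv2.INTER_CUBIC)
cv2.imwrite("pics/v5.png",np.hstack([f(ims[0],205,80,65,80,6),f(ims[1],160,90,65,80,6)]))
```

```text
t 11.8 tcp [0.4978 0.2584 0.1943] head 19.35 xaxis [-0.013  0.002 -1.   ] q1,q6 [ 0.276 -0.065] F [-0.3  0.5 -3.3] gap 0.136
shift [0.572 0.005 0.01 ] turn 0.01 or -35.99
```

View pics/v5.png

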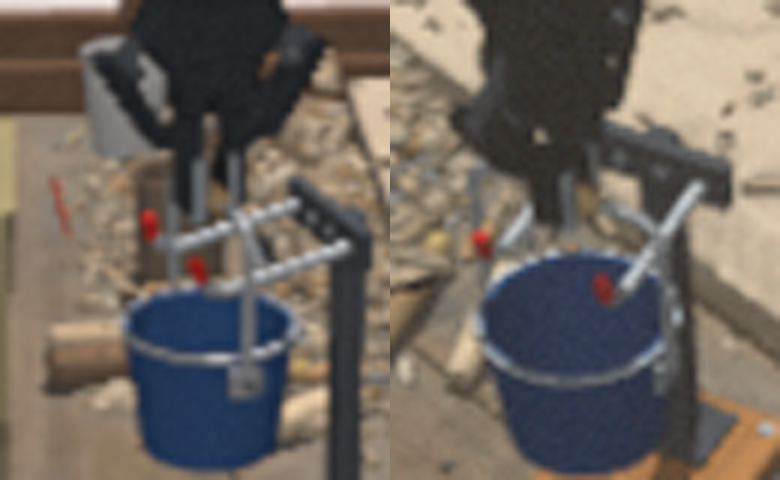

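The side view shows the bar above both prongs at (240,212), between the red tips (150,225) and (197,270) and the plate. The hoop legs are outside the prongs. I'll lower it while watching the force.

Request:
step_arm(increments=[0.1, 0, 0, 0, 1, 0.22, 0, 0, 0, 1, 0.34, 0, 0.01, 0, 1, 0.44, 0, 0.01, 0, 1, 0.5, 0, 0.01, 0, 1])

```text
t: 12.52
tcp_pos: [0.4976, 0.2579, 0.1638]
tool_rot: [0.407, 0.581, -0.411, 0.573]
force: [0.1, 0.5, -4.0]
finger_gap: 0.131
```

Request:
step_arm(increments=[0.01, 0, 0, 0, 1, 0.02, 0, 0, 0, 1, 0.03, 0, 0, 0, 1, 0.04, 0, 0, 0, 1, 0.05, 0, 0, 0, 1])

```text
t: 13.15
tcp_pos: [0.4976, 0.2579, 0.1608]
tool_rot: [0.407, 0.581, -0.411, 0.573]
force: [0.6, 0.9, -3.6]
finger_gap: 0.129
```

Request:
step_arm(increments=[0.01, 0, 0, 0, 1, 0.02, 0, 0, 0, 1, 0.03, 0, 0, 0, 1, 0.04, 0, 0, 0, 1, 0.05, 0, 0, 0, 1])

```text
t: 13.78
tcp_pos: [0.4978, 0.258, 0.1592]
tool_rot: [0.407, 0.581, -0.41, 0.573]
force: [-3.7, -1.1, 9.3]
finger_gap: 0.132
```

Contact came at bar z = 0.159 + 0.048 = 0.207, exactly the expected seat height. I'll relieve the preload a little and open gently.

Request:
step_arm(increments=[-0.01, 0, 0, 0, 1, -0.015, 0, 0, 0, 1, -0.015, 0, 0, 0, 1, -0.015, 0, 0, 0, 1, -0.015, 0, 0, 0, 1], grip_force=30)

```text
t: 14.4
tcp_pos: [0.4979, 0.258, 0.1599]
tool_rot: [0.407, 0.581, -0.41, 0.573]
force: [0.1, -0.2, -2.5]
finger_gap: 0.132
```

Request:
step_arm(increments=[0, 0, 0, 0, 0.84, 0, 0, 0, 0, 0.81, 0, 0, 0, 0, 0.76, 0, 0, 0, 0, 0.68, 0, 0, 0, 0, 0.6])

```text
t: 15.02
tcp_pos: [0.498, 0.258, 0.1601]
tool_rot: [0.407, 0.581, -0.41, 0.573]
force: [0.0, -0.6, -0.9]
finger_gap: 0.4
```

Request:
step_arm(increments=[0, 0, 0, 0, 0.5, 0, 0, 0, 0, 0.45, 0, 0, 0, 0, 0.4, 0, 0, 0, 0, 0.4, 0, 0, 0, 0, 0.4])

```text
t: 15.65
tcp_pos: [0.498, 0.258, 0.1601]
tool_rot: [0.407, 0.581, -0.41, 0.573]
force: [-0.7, -0.2, -0.1]
finger_gap: 0.6
```

Run:
```python
from h import *
togo(SEAT+.002*XH+[0,0,.1],19.3)
ims=[snapshot(n) for n in("side","scene")]
for n,i in zip("sc",ims): cv2.imwrite(f"pics/{n}6.png",i)
f=lambda i,x,y,w,h,k:cv2.resize(i[y:y+h,x:x+w],None,fx=k,fy=k,interpolation=cv2.INTER_CUBIC)
cv2.imwrite("pics/v6.png",np.hstack([f(ims[0],205,80,65,80,6),f(ims[1],160,90,65,80,6)]))
```

```text
t 15.65 tcp [0.498  0.258  0.1601] head 19.36 xaxis [-0.012  0.003 -1.   ] q1,q6 [ 0.275 -0.066] F [-0.7 -0.2 -0.1] gap 0.6
shift [-2.332 -0.025 -0.016] turn 0.01 or -35.99
```

View pics/v6.png

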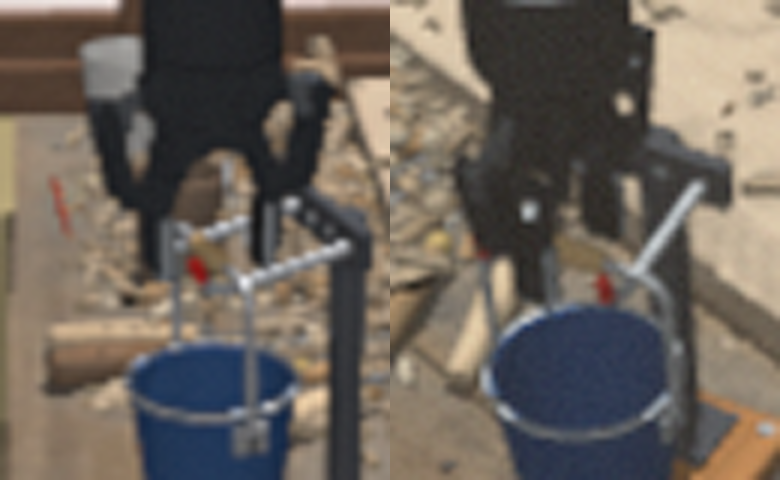

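The bar rests on the prongs behind the near red tip (side (197,270), bar corner (243,283)), and the fingers are open and clear. Retreating straight up.

Request:
step_arm(increments=[-0.1, 0, 0, 0, 0.4, -0.25, 0, 0, 0, 0.4, -0.45, 0, 0, 0, 0.4, -0.65, 0, 0, 0, 0.4, -0.9, 0, 0, 0, 0.4])

```text
t: 16.38
tcp_pos: [0.4986, 0.2579, 0.2152]
tool_rot: [0.407, 0.581, -0.41, 0.573]
force: [0.2, -0.2, -0.3]
finger_gap: 0.602
```

Request:
step_arm(increments=[-0.4, 0, 0, 0, 0.4, -0.9, 0, 0, 0, 0.4, -1.4, 0, 0, 0, 0.4, -1.9, 0, 0, 0, 0.4, -2.2, 0, 0, 0, 0.4])

```text
t: 17.0
tcp_pos: [0.5006, 0.2577, 0.35]
tool_rot: [0.408, 0.58, -0.409, 0.574]
force: [0.0, 0.4, -0.5]
finger_gap: 0.598
```

Request:
step_arm(increments=[0, -0.5, 0, 0, 0.4, 0, -1, 0, 0, 0.4, 0, -1.5, 0, 0, 0.4, 0, -1.5, 0, 0, 0.4, 0, -1.5, 0, 0, 0.4])

```text
t: 17.62
tcp_pos: [0.4166, 0.2281, 0.3514]
tool_rot: [0.409, 0.58, -0.409, 0.574]
force: [0.2, -0.0, -0.7]
finger_gap: 0.6
```

Request:
step_arm(increments=[0, 0, 0, 0, 0.4, 0, 0, 0, 0, 0.4, 0, 0, 0, 0, 0.4, 0, 0, 0, 0, 0.4, 0, 0, 0, 0, 0.4])

```text
t: 18.25
tcp_pos: [0.4166, 0.2281, 0.3513]
tool_rot: [0.409, 0.58, -0.409, 0.574]
force: [-0.1, -0.1, -0.6]
finger_gap: 0.602
```

Run:
```python
from h import *
togo(SEAT,19.3)
a=[snapshot(n) for n in("side","scene")]
for _ in range(14): snapshot("side")
b=[snapshot(n) for n in("side","scene")]
for i in (0,1):
  r=[(205,90,60,90),(160,95,70,90)][i]; x,y,w,h=r
  print("motion",cv2.absdiff(a[i],b[i])[y:y+h,x:x+w].mean().round(2))
f=lambda i,x,y,w,h,k:cv2.resize(i[y:y+h,x:x+w],None,fx=k,fy=k,interpolation=cv2.INTER_CUBIC)
cv2.imwrite("pics/v7.png",np.hstack([f(b[0],205,95,65,95,6),f(b[1],160,100,65,95,6)]))
a0=cv2.imread("pics/side0.png"); 
for n,(x,y,w,h) in dict(wedge=(205,205,50,25),tape=(262,200,42,32)).items(): print(n,cv2.absdiff(a0,b[0])[y:y+h,x:x+w].mean().round(2))
```

```text
t 18.25 tcp [0.4166 0.2281 0.3513] head 19.36 xaxis [-0.006  0.004 -1.   ] q1,q6 [ 0.261 -0.078] F [-0.1 -0.1 -0.6] gap 0.602
shift [ 2.516  1.421 -0.008] turn 0.01 or -35.99
motion 0.7
motion 1.85
wedge 2.02
tape 2.42
```

View pics/v7.png

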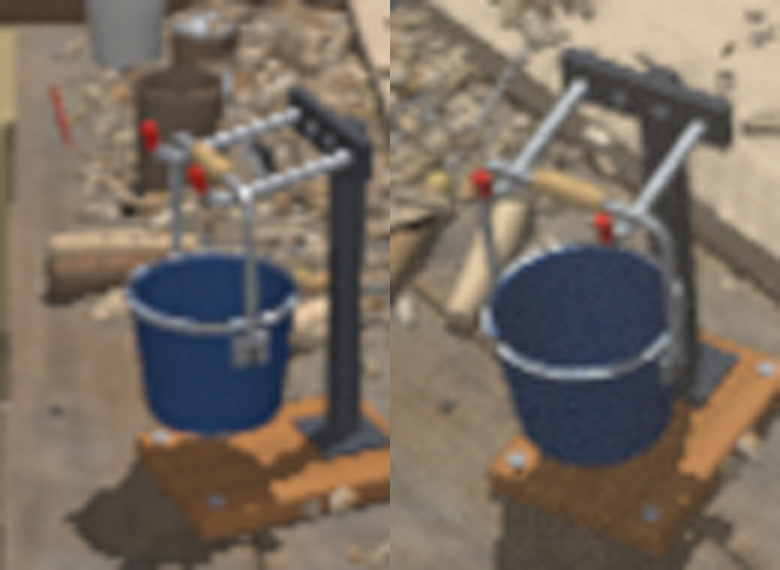

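The pail hangs upright with its bar on both prongs behind the red tips, clear of the base. The scene view's frame difference (1.85) is higher than the side's, so I'll wait a bit and compare it with the background noise.

Request:
step_arm(increments=[0, 0, 0, 0, 0.4, 0, 0, 0, 0, 0.4, 0, 0, 0, 0, 0.4, 0, 0, 0, 0, 0.4, 0, 0, 0, 0, 0.4])

```text
t: 19.77
tcp_pos: [0.4166, 0.228, 0.3514]
tool_rot: [0.409, 0.579, -0.409, 0.574]
force: [-0.3, -0.8, 0.7]
finger_gap: 0.602
```

Request:
step_arm(increments=[0, 0, 0, 0, 0.4, 0, 0, 0, 0, 0.4, 0, 0, 0, 0, 0.4, 0, 0, 0, 0, 0.4, 0, 0, 0, 0, 0.4])

```text
t: 20.4
tcp_pos: [0.4166, 0.2281, 0.3514]
tool_rot: [0.409, 0.58, -0.409, 0.574]
force: [1.1, -0.9, 0.2]
finger_gap: 0.606
```

Run:
```python
from h import *
g=[]
for k in range(6):
  g.append(snapshot("scene")); [snapshot("side") for _ in range(2)]
for k in range(1,6):
  d=cv2.absdiff(g[0],g[k]); print(d[135:185,235:].mean().round(2), "pail",d[140:180,175:205].mean().round(2),"plain",d[180:300,200:400].mean().round(2))
for i in g:
  m=(i[100:190,150:230,0].astype(int)-i[100:190,150:230,2]>30).astype('uint8'); M=cv2.moments(m,True); print(M["m10"]/M["m00"],M["m01"]/M["m00"],end=" | ")
```

```text
2.04 pail 2.16 plain 1.79
2.07 pail 2.15 plain 1.77
2.05 pail 2.11 plain 1.77
2.05 pail 2.14 plain 1.78
2.05 pail 2.19 plain 1.78
41.875 52.939516129032256 | 42.0 52.618473895582326 | 41.616858237547895 53.62068965517241 | 41.80377358490566 52.49811320754717 | 41.83783783783784 53.173745173745175 | 41.59176029962547 53.08614232209738 |
```

The differences on the pail match those on the background and don't grow with time, so the pail is still. Handing in.

```bash
python3 -c "
from station import *
print(sign_off())"
```

```text
the job is handed in; nothing more can be done
None
```

The pail is hanging on the hook: its handle rests on both prongs behind the red tips, and I handed the job in at about 21 s of the 59 s allowed.

- **First grasp missed:** the jaws shut above the grip on the first try. The pictures showed the real fingertips about 28 mm higher than the reported TCP, so I went 28 mm lower and gripped it. The pail was not disturbed.
- **Hanging:** I turned the pail to the hook's direction, carried it over the tips and lowered it. It touched at a bar height of 0.207 m, exactly as predicted, with at most about 9 N on the wrist. I then opened the jaws and backed away.
- **Last checks:** the final pictures show the pail upright, clear of the base and not touched by the robot. It is still, as its frame-to-frame changes match the background noise. The wedge and tape areas look unchanged in the side view.
- **Check that disagreed:** one rough triangulation of the bar's corner before hanging came out about 10 mm off the predicted height and about 9 mm off sideways. I put this down to an imprecise pixel pick, and the contact height later agreed with the prediction.

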